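Eject the read test cassettes and shingle them on the tray

TASK

Push the left ejector slide of the cassette reader all the way so that it pushes its test cassette out, draw that cassette out, and lay it (do not drop it) on the steel tray so that it continues the row begun by the cassette lying there: in line with it, stepping toward the near end of the tray, its window end resting on the well end of the one before with about a third of its length overlapping and its other end on the tray floor. When that one lies there, do the same with the right slide and cassette, overlapping the left one in the same way. Leave the first cassette where it is, disturb nothing else, and let both slides spring back.

Things in the scene. Friction and masses are not known exactly. Their poses are not given: they have to be found in the camera images.
- reader: fixed desk-top cassette reader, grey foot 120x168 mm, white head, 180 mm high; origin under its foot, x to its back, y left, z up. Two bays 40 mm left and right of its middle slope 35 degrees down toward the robot; mouths 70 mm up at x -30 mm. The head's front stands 32 mm out square to the slope over the mouths, so tilt the tool with the slope to take a cassette
- left_knob (a point): knob of the left ejector slide, on top of the head: 12 mm along the slope, 26 wide, 17 high; point: its centre, 10.5 mm above the flat head top, which goes on 34 mm behind it. x up the slope, y left, z square out of the slope. Push it along -x to eject. The middle of the bay floor at the mouth lies at x -73.5, z -42.5 mm from this point at rest
- right_knob (a point): knob of the right ejector slide, on top of the head: 12 mm along the slope, 26 wide, 17 high; point: its centre, 10.5 mm above the flat head top, which goes on 34 mm behind it. x up the slope, y left, z square out of the slope. Push it along -x to eject. The middle of the bay floor at the mouth lies at x -73.5, z -42.5 mm from this point at rest
- left_slide (a joint): travel of the left ejector slide (m): 0 at rest, 0.045 fully pushed down the slope. A spring returns it (1.8 N at rest, 4.5 N at the end, plus about 3 N drag of the cassette); the cassette stays out
- right_slide (a joint): travel of the right ejector slide (m): 0 at rest, 0.045 fully pushed down the slope. A spring returns it (1.8 N at rest, 4.5 N at the end, plus about 3 N drag of the cassette); the cassette stays out
- cassette_left_center (a point): white plastic test cassette, flat bar 70x26x6 mm, 20 g; point: its centre; x along its length from round-well end to window end, y across, z out of its upper face. Starts wholly inside the left bay, well end at the mouth, x up the slope. Ejected, it stands 45 mm out, nothing beneath it, held by a light spring (pull 2 N) on its last 25 mm: draw it 28 mm or more farther along its -x, then lift square to the slope (straight up meets the head)
- cassette_right_center (a point): white plastic test cassette, flat bar 70x26x6 mm, 20 g; point: its centre; x along its length from round-well end to window end, y across, z out of its upper face. Starts wholly inside the right bay, well end at the mouth, x up the slope. Ejected, it stands 45 mm out, nothing beneath it, held by a light spring (pull 2 N) on its last 25 mm: draw it 28 mm or more farther along its -x, then lift square to the slope (straight up meets the head)
- cassette_first_center (a point): white plastic test cassette, flat bar 70x26x6 mm, 20 g; point: its centre; x along its length from round-well end to window end, y across, z out of its upper face. Lies flat and loose on the tray near its far end, x to the far end: the row begins with it and goes on along its -x
- tray_floor (a point): fixed open steel tray 210x110 mm, walls 3 mm thick, 9 mm high; point: middle of its inner floor, 3 mm above the worktop; x along its length to the far end, y left
- dropper_1: small upright dropper bottle, 25 mm wide, 80 mm tall; bystander; origin under its middle
- lens_case: contact-lens case lying flat, 36x72x18 mm; bystander; origin under its middle
- battery: battery cell lying on its side, 15x50x15 mm; bystander; origin under its middle
- penlight: black penlight lying near the front edge, 114 mm long, 17 mm thick; bystander; origin under its middle
- forceps: steel forceps lying near the front edge, 115 mm long; bystander; origin under its middle
- gauze_pack: flat gauze pack, 55x95x9 mm, by the right edge; bystander; origin under its middle
There are look-alikes about, which are no part of the job. Leave any orange or pink look-alike of the part that bears cassette_first_center alone.

How it is judged:
By the outcome, as a careful person would: the job done as asked, in the order asked, and still so for the second after the job is handed in, with the robot touching nothing.
It also fails if it takes over 72 s, if anything falls off the work surface, if the arm or the gripper's body presses on something with over 40 N, if the wrist force passes 120 N, or if a joint passes its speed limit or range.

ROBOT

A 6-joint arm with a two-finger parallel gripper is mounted at the origin on a cart in front of the work surface, level with it; the furniture and walls round the work are solid. World frame = base frame: x ahead of the robot, y to its left, z up, the work surface at z = 0. Lengths are in m, angles in rad, forces in N, time in s.
With the tool pointing down it reaches from about 0.2 to 0.875 m from the base axis. Payload 3.4 kg.
Tool frame: the origin (TCP) lies between the finger pads; the fingertips stand 25 mm ahead of it and the grasp point (between the pads) lies 6 mm ahead of it (r.nose_length is the z of the fingertips in the tool frame, in m); z points along the fingers, x is the direction in which the jaws open and shut, and the axes are right-handed (so a half turn about z gives the same grasp; the last joint's range is limited). The gripper opens to 94 mm and grips with 3 to 60 N. Pads are 16 mm wide; open, the fingers measure 119 mm over their backs; the gripper's body (75 mm by 177 mm) begins 78 mm behind the grasp point.
Start: joints at [1.021, 0.276, 1.505, -0, 1.361, -0.121], TCP at [0.239, 0.523, 0.23] pointing down, gripper open.
Joint ranges: [-2.89, 2.89], [-0.75, 2.08], [0.22, 2.7], [-1.18, 4.32], [0.11, 2.71], [-2.7, 2.7]. Speed limits (rad/s): [2.57, 2.57, 3.14, 3.14, 3.14, 3.14].

INTERFACE

Orientations are given as a unit quaternion [w, x, y, z].
In Python, from plant import r, gripper_to, inverse_kinematics, vision, models, telemetry gives the robot as it stands. Calls block until the motion is done:
- r.move_to(position, orientation): joint-space move of the TCP to a pose.
- r.move_l(position, rot=None, vel=0.15, guard=None): straight line of the TCP; rot=None keeps the orientation; vel is the mean speed in m/s. With guard (N) it stops when the force on the tool has changed by that much, and returns True; else False.
- r.movej(angles): joint-space move.
- gripper_to(opening, f_grip=None): finger opening in m; f_grip is the grip in N (None keeps the last); returns when the fingers have stopped.
- r.hold(seconds).
- inverse_kinematics(position, orientation): joint angles nearest the present ones, or None.
- vision.snapshot(name): name is "side" or "top" or "wrist"; returns the picture (384x512x3 uint8, red, green, blue); there is no depth.
- vision.get_calibration(name): a dict with "fx", "fy", "cx", "cy" (pixels), "position" and "orientation" of the camera in the world. Camera axes: x right, y down, z forward; pixel columns grow to the right and rows downward; lengths in m; the calibration is good to about 2 mm. A picture is of the moment at which its call begins: read the wrist's pose just before it. get_calibration takes no time and is no camera call; for the wrist camera it gives the pose at the moment of the call.
A pose or a line that the arm cannot do raises r.PlanningError and nothing moves.
- r.sign_off(): hands the job in, once; it reports no verdict.
Trained networks look in the newest picture that a camera, given by its name, has taken for a name from the list of things; names that differ only in an ending like _2 or _b are one class to them, and where a whole thing is asked for, a point or a joint stands for the part that bears it (a point fixed in the world has none). Each returns a list of dicts, best first, with "score" (0 to 1); they miss things now and then, are a little off and sometimes report something else, mostly with a low value. They report only what shows in the picture. A call takes as long as a camera call. They do not tell look-alikes from the thing itself.
- models.boxes_of(thing, camera): "at" ([x, y, z] in m, in world coordinates, good to about 4 mm: the middle of the surface that is visible of it).
- models.regions_of(thing, camera): "pixels" (384x512 bool, what is visible of it).
- models.mark_of(thing, camera): "at" ([x, y, z] in m, in world coordinates, good to about 4 mm: a listed point, or the origin of a listed thing).
Readings, each from a call of its own:
- telemetry.current_t(): time.
- telemetry.current_joints(): joint angles.
- telemetry.current_dq(): joint speeds.
- telemetry.current_joint_efforts(): joint torques, N m.
- telemetry.current_ee_pos(): TCP position.
- telemetry.current_tool_rot(): TCP orientation.
- telemetry.current_wrist_force(): force on the tool from outside, world axes, zero at the start.
- telemetry.current_torque(): the same for the moment, N m.
- telemetry.current_opening(): finger opening in m.
Only numpy, scipy, OpenCV 4.12 (cv2) and the standard library are available. Lean on these libraries where they do the work, as an engineer would, in place of code of your own. Each camera call takes 0.05 s, during which the arm holds its last target. There are 200 camera calls.

## Working session

There is one attempt and no reset: what is moved stays moved. The work goes in short steps, each a Python script; the robot and the scene stay as the last script left them, time stands still between calls to the robot, and variables do not carry over. Pictures are saved under pics/ and viewed, about 8 in all and at most 12, crops included, and the job is handed in when it is done.

```bash
ls; mkdir -p pics; python3 - <<'E'
from plant import r, vision, models, telemetry
import cv2, numpy as np
for c in ("top","side"):
    im=vision.snapshot(c); cv2.imwrite(f"pics/{c}0.png",im[:,:,::-1])
    k=vision.get_calibration(c); print(c,{a:np.round(b,3).tolist() for a,b in k.items()})
    for n in ["reader","left_knob","right_knob","cassette_first_center","tray_floor","dropper_1","lens_case","battery"]:
        print(n,[(np.round(d["at"],4).tolist(),round(d["score"],2)) for d in models.mark_of(n,c)[:4]])
print(telemetry.current_t(), r.nose_length)
E
```

```text
pics
top {'fx': 465.312, 'fy': 465.312, 'cx': 263.34, 'cy': 185.617, 'position': [0.375, -0.033, 1.197], 'orientation': [-0.036, 0.708, -0.704, 0.047]}
reader [([0.5919, -0.1417, -0.0012], 0.88), ([0.6538, -0.0061, 0.0021], 0.37)]
left_knob [([0.3771, -0.1124, 0.0006], 0.72), ([0.6117, -0.1004, 0.1474], 0.51)]
right_knob []
cassette_first_center [([0.381, 0.2411, 0.0029], 0.85), ([0.6278, 0.1399, 0.0061], 0.67), ([0.4065, -0.2741, 0.0038], 0.56)]
tray_floor [([0.5744, 0.1559, 0.0044], 0.9)]
dropper_1 [([0.6567, -0.0082, 0.005], 0.55)]
lens_case [([0.451, -0.0064, -0.0025], 0.77), ([0.5896, -0.1782, 0.148], 0.35)]
battery [([0.5446, -0.0063, 0.0002], 0.39)]
side {'fx': 389.29, 'fy': 389.29, 'cx': 260.886, 'cy': 192.302, 'position': [0.643, 0.548, 0.898], 'orientation': [-0.029, 0.082, 0.942, -0.325]}
reader [([0.5941, -0.1436, -0.0028], 0.79)]
left_knob [([0.5443, -0.0036, 0.0009], 0.7), ([0.6098, -0.1034, 0.1452], 0.63)]
right_knob [([0.5921, -0.1791, 0.1461], 0.45)]
cassette_first_center [([0.6305, 0.1424, 0.0045], 0.59), ([0.3823, 0.2417, -0.0037], 0.54), ([0.5869, -0.1807, 0.1451], 0.54), ([0.4077, -0.2679, 0.0037], 0.42)]
tray_floor [([0.5718, 0.1545, 0.0046], 0.82)]
dropper_1 [([0.6566, -0.0044, -0.0019], 0.44), ([0.6085, -0.1038, 0.148], 0.36), ([0.3777, -0.1115, 0.0036], 0.27)]
lens_case [([0.4495, -0.0072, -0.0006], 0.5)]
battery [([0.5464, -0.0023, -0.0033], 0.51)]
0.9 0.025
```

View pics/top0.png

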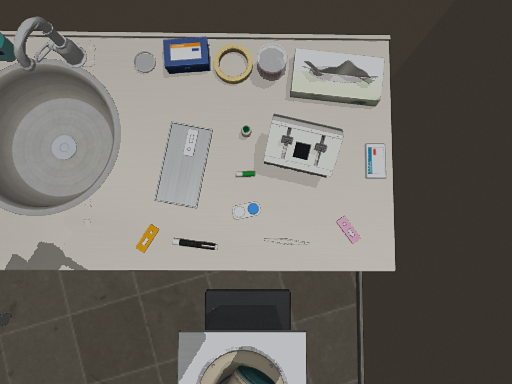

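View pics/side0.png

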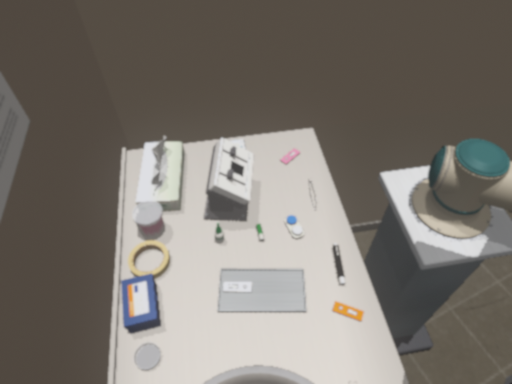

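The top picture shows the tray at about (185,165) with the white cassette at (191,141). The reader is at (303,146), with dark knobs at about (287,139) and (321,148). The orange (147,238) and pink (348,229) look-alikes are well clear. The side view agrees. Next I'll take close views from the wrist camera.

```bash
cat > h.py <<'E'
from plant import r, gripper_to, inverse_kinematics, vision, models, telemetry
import numpy as np, cv2
from scipy.spatial.transform import Rotation as R
TOOL0=R.from_matrix(np.array([[0,1,0],[1,0,0],[0,0,-1]]).T)  # tool x=+y, tool y=+x, z down
def q(rot): a=rot.as_quat(); return [a[3],a[0],a[1],a[2]]
def fromq(a): return R.from_quat([a[1],a[2],a[3],a[0]])
def frame(yaw,pitch):  # columns: x up the slope, y left, z out
    return R.from_euler('z',yaw)*R.from_euler('y',-pitch)
def tool(yaw,pitch,flip=False):
    t=frame(yaw,pitch)*TOOL0
    return t*R.from_euler('z',np.pi) if flip else t
def snap(c,name=None):
    k=vision.get_calibration(c); im=vision.snapshot(c)
    if name: cv2.imwrite(f"pics/{name}.png",im[:,:,::-1])
    return im,k
def to_plane(px,k,z):
    px=np.atleast_2d(px).astype(float)
    d=np.c_[(px[:,0]-k['cx'])/k['fx'],(px[:,1]-k['cy'])/k['fy'],np.ones(len(px))]
    d=fromq(k['orientation']).apply(d); p=np.array(k['position'])
    return p+d*((z-p[2])/d[:,2])[:,None]
def project(P,k):
    c=fromq(k['orientation']).inv().apply(np.atleast_2d(P)-np.array(k['position']))
    return np.c_[c[:,0]/c[:,2]*k['fx']+k['cx'],c[:,1]/c[:,2]*k['fy']+k['cy']]
def marks(n,c,m=3): return [(np.round(d["at"],4).tolist(),round(d["score"],2)) for d in models.mark_of(n,c)[:m]]
def rect(n,c,k,z,near):
    for d in models.regions_of(n,c):
        ys,xs=np.nonzero(d["pixels"])
        P=to_plane(np.c_[xs,ys],k,z)[:,:2]
        if np.hypot(*(P.mean(0)-near))<0.05:
            (cx,cy),(w,h),a=cv2.minAreaRect((P*1000).astype(np.float32))
            if w<h: a+=90
            print(n,'rect',round(cx,1),round(cy,1),'size',round(w,1),round(h,1),'angle',round((a+90)%180-90,1),round(d["score"],2)); return
    print(n,'no region')
E
python3 - <<'E'
from h import *
yaw=-0.263
for f in (False,True):
  for nm,p,pi in (("tray",[.58,.15,.3],0),("push",[.62,-.10,.15],.61),("grasp",[.55,-.09,.07],.61),("graspR",[.53,-.17,.07],.61),("place",[.5,.16,.03],.13)):
    j=inverse_kinematics(p,q(tool(yaw,pi,f))); print(f,nm,None if j is None else np.round(j,2))
E
```

```text
False tray [ 0.14  0.28  1.32 -0.    1.53 -1.17]
False push [-0.27  0.19  2.04  0.02  0.3  -1.6 ]
False grasp None
False graspR None
False place [ 0.22  0.35  1.98 -0.09  0.69 -1.02]
True tray [ 0.14  0.28  1.32 -0.    1.53  1.97]
True push [-0.27  0.19  2.04  0.02  0.3   1.54]
True grasp None
True graspR [-0.54  0.24  2.29  1.44  0.16 -0.1 ]
True place [ 0.22  0.35  1.98 -0.09  0.69  2.12]
```

```bash
python3 - <<'E'
from h import *
yaw=-0.263; s=frame(yaw,np.radians(35)); X,Y,Z=s.as_matrix().T
O=np.array([.593,-.143,0])
for side,sg in (("L",1),("R",-1)):
  m=O+R.from_euler('z',yaw).apply([-.03,.04*sg,.07])
  print(side,"mouth",np.round(m,3))
  for pd in (10,15,20,25,30,35):
    row=[]
    for out in (.028,.064):
      for up in (0,.05):
        for f in (False,True):
          t=tool(yaw,np.radians(pd),f)
          p=m-X*out+Z*(.003+up)-t.apply([0,0,.021])
          j=inverse_kinematics(p,q(t)); row.append('None' if j is None else f"{j[4]:.2f}/{j[3]:.1f}/{j[5]:.1f}")
    print(pd,row)
E
```

```text
L mouth [ 0.574 -0.097  0.07 ]
10 ['0.75/0.0/-1.6', '0.75/0.0/1.5', '0.84/0.0/-1.6', '0.84/0.0/1.5', '0.67/0.0/-1.6', '0.67/0.0/1.5', '0.77/0.0/-1.6', '0.77/0.0/1.5']
15 ['0.62/0.0/-1.6', '0.62/0.0/1.5', '0.71/0.0/-1.6', '0.71/0.0/1.5', '0.54/0.0/-1.6', '0.54/0.0/1.5', '0.64/0.0/-1.6', '0.64/0.0/1.5']
20 ['0.48/0.0/-1.6', '0.48/0.0/1.5', '0.58/0.0/-1.6', '0.58/0.0/1.5', '0.40/0.0/-1.6', '0.40/0.0/1.5', '0.51/0.0/-1.6', '0.51/0.0/1.5']
25 ['0.33/0.0/-1.6', '0.33/0.0/1.5', '0.45/0.0/-1.6', '0.45/0.0/1.5', '0.25/0.1/-1.7', '0.25/0.1/1.5', '0.37/0.0/-1.7', '0.37/0.0/1.5']
30 ['0.18/0.1/-1.7', '0.18/0.1/1.4', '0.30/0.1/-1.7', '0.30/0.1/1.5', 'None', 'None', '0.22/0.1/-1.7', '0.22/0.1/1.4']
35 ['None', 'None', '0.14/0.2/-1.8', '0.14/0.2/1.4', 'None', 'None', 'None', 'None']
R mouth [ 0.554 -0.174  0.07 ]
10 ['0.75/0.0/-1.8', '0.75/0.0/1.3', '0.84/0.0/-1.8', '0.84/0.0/1.3', '0.68/0.1/-1.8', '0.68/0.1/1.3', '0.77/0.1/-1.8', '0.77/0.1/1.3']
15 ['0.62/0.1/-1.8', '0.62/0.1/1.3', '0.72/0.1/-1.8', '0.72/0.1/1.3', '0.55/0.1/-1.9', '0.55/0.1/1.3', '0.65/0.1/-1.9', '0.65/0.1/1.3']
20 ['0.49/0.2/-1.9', '0.49/0.2/1.2', '0.60/0.1/-1.9', '0.60/0.1/1.2', '0.41/0.2/-2.0', '0.41/0.2/1.2', '0.52/0.2/-2.0', '0.52/0.2/1.2']
25 ['0.36/0.3/-2.1', '0.36/0.3/1.1', '0.47/0.2/-2.0', '0.47/0.2/1.1', '0.28/0.4/-2.2', '0.28/0.4/0.9', '0.40/0.3/-2.1', '0.40/0.3/1.0']
30 ['0.23/0.6/-2.4', '0.23/0.6/0.8', '0.34/0.4/-2.2', '0.34/0.4/0.9', 'None', '0.17/1.0/0.4', '0.28/0.6/-2.4', '0.28/0.6/0.7']
35 ['None', '0.16/1.4/-0.1', '0.23/0.8/-2.7', '0.23/0.8/0.5', '0.19/2.0/2.5', '0.19/2.0/-0.7', 'None', '0.21/1.2/0.1']
```

```bash
python3 - <<'E'
from h import *
t=tool(-0.25,0)
r.move_to([.53,.15,.28],q(t)); im,k=snap("wrist","w1")
print(telemetry.current_t(),np.round(k['position'],3),np.round(k['orientation'],3))
for n in ("cassette_first_center","tray_floor"): print(n,marks(n,"wrist"))
rect("cassette_first_center","wrist",k,.009,[.629,.141])
rect("tray_floor","wrist",k,.012,[.573,.155])
t=tool(-0.263,np.radians(25))
r.move_to([.52,-.115,.26],q(t)); im,k=snap("wrist","w2")
print(telemetry.current_t(),np.round(k['position'],3))
for n in ("left_knob","right_knob","reader"): print(n,marks(n,"wrist"))
a=cv2.imread("pics/w1.png");b=cv2.imread("pics/w2.png")
cv2.imwrite("pics/w12.png",cv2.resize(np.hstack([a,b]),(800,300),interpolation=cv2.INTER_AREA))
E
```

```text
2.6833 [0.459 0.169 0.434] [0.1   0.783 0.609 0.078]
cassette_first_center [([0.6312, 0.1373, 0.0067], 0.84), ([0.3805, 0.2424, 0.0078], 0.76)]
tray_floor [([0.5723, 0.157, 0.0008], 0.63)]
cassette_first_center rect 627.7 138.5 size 26.7 72.4 angle -10.1 0.69
tray_floor rect 569.1 155.2 size 109.0 208.1 angle -10.3 0.79
3.975 [ 0.393 -0.081  0.369]
left_knob [([0.606, -0.1027, 0.1482], 0.87)]
right_knob []
reader [([0.593, -0.14, -0.0002], 0.96)]
```

View picture.

View pics/w12.png

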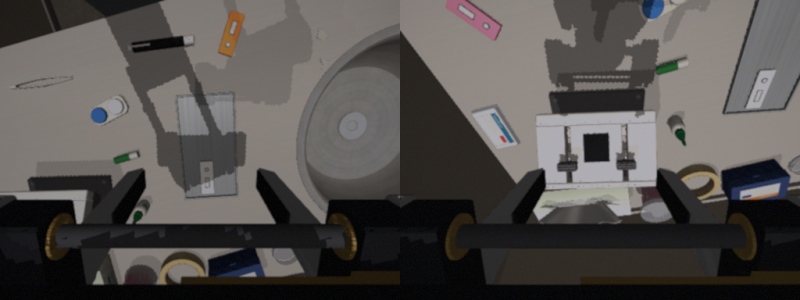

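```bash
python3 - <<'E'
from h import *
im=cv2.imread("pics/w2.png"); c=im[105:250,155:355]; cv2.imwrite("pics/c2.png",cv2.resize(c,None,fx=4,fy=4,interpolation=cv2.INTER_CUBIC))
k=vision.get_calibration("wrist")
O=np.array([.593,-.143,0]); P=[O+R.from_euler('z',-.263).apply([.0058,s*.04,.147]) for s in (1,-1)]
print(project(P,k), (project(P,k)-[155,105])*4)
E
```

```text
[[285.79555103 212.40005808]
 [210.63404622 212.35225675]] [[523.18220412 429.60023233]
 [222.53618487 429.40902698]]
```

View pics/c2.png

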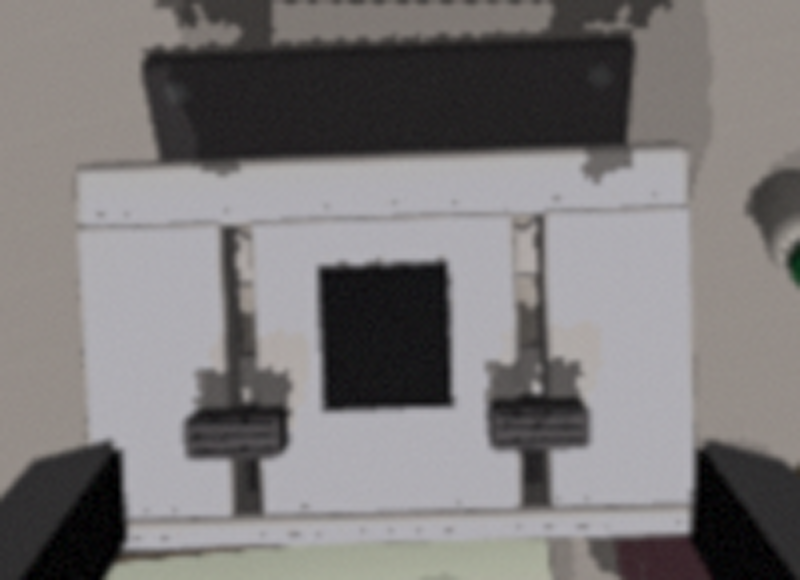

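The crop shows the left knob centred at about (539,424) and the right at about (237,433). The head's edges have the same small tilt, so I'll refine the yaw from these.

```bash
cat >> h.py <<'E'
SL=np.radians(35)
E
python3 - <<'E'
from h import *
k=vision.get_calibration("wrist")
px=np.array([[539,424],[237,433]])/4+[155,105]
P=to_plane(px-[.4,.4],k,.147); print(P.round(4)); d=P[0]-P[1]; yaw=np.arctan2(-d[0],d[1]); print("dist",np.linalg.norm(d),"yaw",yaw)
O=P.mean(0)-R.from_euler('z',yaw).apply([.0058,0,.147]); print("O",O)
# head bottom-front edge line yaw: head front edge pts assumed same height
for a,b,z in (((78,168),(688,148),.09),((80,228),(690,205),.11),((120,520),(692,508),.15),((150,52),(632,40),.02)):
    Q=to_plane(np.array([a,b])/4+[155,105],k,z); e=Q[1]-Q[0]; print(np.arctan2(-e[0],e[1]),np.linalg.norm(e))
# second view
t=tool(-.225,np.radians(25)); r.move_to([.545,-.17,.27],q(t)); im,k=snap("wrist","w3")
for n in ("left_knob","right_knob","reader"): print(n,marks(n,"wrist"))
print((project(P,k)).round(1))
im=cv2.imread("pics/w3.png"); p=project(P,k).mean(0).astype(int); x0,y0=p[0]-70,p[1]-55; print(x0,y0)
cv2.imwrite("pics/c3.png",cv2.resize(im[y0:y0+110,x0:x0+140],None,fx=5,fy=5,interpolation=cv2.INTER_CUBIC))
print(telemetry.current_t())
E
```

```text
[[ 0.6074 -0.1017  0.147 ]
 [ 0.5898 -0.1801  0.147 ]]
dist 0.08030806060709396 yaw -0.22089114126405943
O [ 0.59291975 -0.1396356   0.        ]
-0.22424460961329634 0.169178145818067
-0.2169899447001174 0.16313990392424732
-0.23110651376595168 0.16060597287389158
-0.23510517910192535 0.15607358218051517
left_knob [([0.6073, -0.1017, 0.1477], 0.66)]
right_knob [([0.5903, -0.1811, 0.1469], 0.67)]
reader [([0.5951, -0.1417, -0.003], 0.85)]
[[337.4 178.2]
 [257.5 178.5]]
227 123
4.675
```

View pics/c3.png

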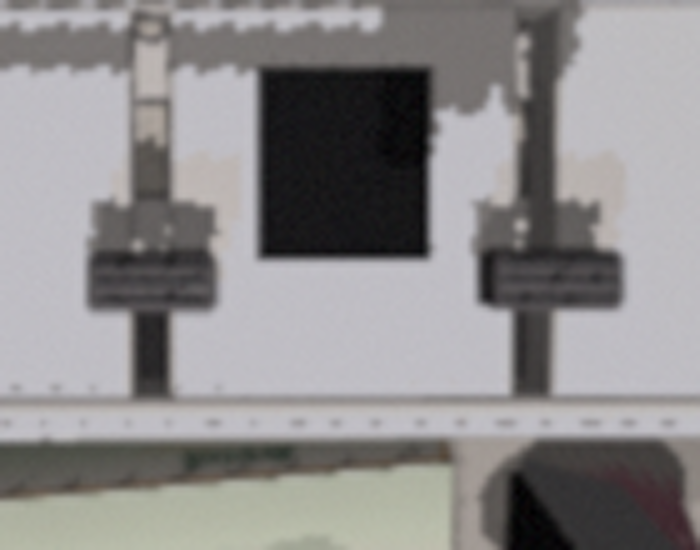

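The second view agrees with the fit to within 1 px, giving a reader yaw of -0.222. Now I'll push the left slide.

```bash
cat >> h.py <<'E'
YAW=-0.222
KN={'L':np.array([.6074,-.1017,.147]),'R':np.array([.5898,-.1801,.147])}
F=frame(YAW,SL)                      # slope frame
def tip_pose(tip,t,depth=.025): return np.asarray(tip)-t.apply([0,0,depth])
def push(s):
    t=tool(YAW,np.radians(27)); K=KN[s]; f=lambda x,z: tip_pose(K+F.apply([x,0,z]),t)
    gripper_to(0.0,20)
    r.move_to(f(.026,.06),q(t))
    if r.move_l(f(.026,-.0045),vel=.12,guard=12): print("touched on the way down"); return False
    g=r.move_l(f(-.040,-.0045),vel=.045,guard=22)
    tip=telemetry.current_ee_pos()+t.apply([0,0,.025]); print("end",g,"tip in slope frame (mm)",(F.inv().apply(tip-K)*1e3).round(1),"F",np.round(F.inv().apply(telemetry.current_wrist_force()),1),telemetry.current_t())
    r.move_l(f(.026,-.0045),vel=.15); r.move_l(f(.026,.05),vel=.25)
    return g
E
python3 - <<'E'
from h import *
t=tool(YAW,np.radians(27))
for x,z in ((.026,.06),(.026,-.0045),(-.04,-.0045)): print(inverse_kinematics(tip_pose(KN['L']+F.apply([x,0,z]),t),q(t)).round(2))
push('L')
r.move_to([.49,-.10,.27],q(tool(YAW,np.radians(25)))); gripper_to(.094)
im,k=snap("wrist","w4")
for n in ("left_knob","right_knob","cassette_left_center"): print(n,marks(n,"wrist"))
m=KN['L']+F.apply([-.0735,0,-.0425]); print("expected centre",(m+F.apply([-.01,0,.003])).round(4),project(m+F.apply([-.01,0,.006]),k).round(1))
rect
im=cv2.imread("pics/w4.png"); cv2.imwrite("pics/c4.png",cv2.resize(im[60:260,150:400],None,fx=3,fy=3)); print(telemetry.current_t())
E
```

```text
[-0.3   0.08  1.86  0.06  0.74 -1.69]
[-0.3   0.18  1.88  0.06  0.62 -1.69]
[-0.31  0.15  2.03  0.08  0.49 -1.72]
end False tip in slope frame (mm) [-30.5  -0.2  -3.9] F [13.7  3.7  1.6] 8.85
left_knob [([0.606, -0.1018, 0.1482], 0.55), ([0.569, 0.1583, -0.0002], 0.27)]
right_knob [([0.5881, -0.1809, 0.1461], 0.81)]
cassette_left_center [([0.5631, -0.0967, 0.0667], 0.95)]
expected centre [ 0.5628 -0.0916  0.0667] [[276.  155.1]]
11.975
```

View pics/c4.png

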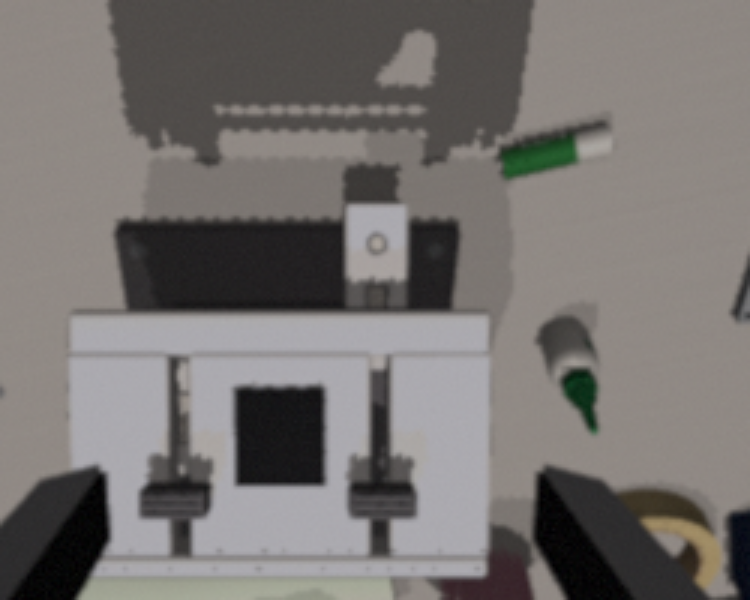

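The left slide reached its stop at tip x = -30.5 mm and sprang back. The cassette is out, with its axis at crop column 377 against a predicted 378, and its well at (376,243). Next I'll grasp it, draw it out and look at the tray.

```bash
cat >> h.py <<'E'
GP=np.radians(22)      # tool pitch while grasping
GOUT=.030; BELOW=.002  # grip 30 mm out of the mouth, tip 2 mm below cassette centre
def grasp(s):
    t=tool(YAW,GP); m=KN[s]+F.apply([-.0735,0,-.0425])
    f=lambda out,up: tip_pose(m+F.apply([-out,0,.003-BELOW+up]),t)
    gripper_to(.046,20)
    r.move_to(f(GOUT,.07),q(t))
    if r.move_l(f(GOUT,0),vel=.10,guard=8): print("contact going down",telemetry.current_ee_pos()); return False
    gripper_to(.015,20); o=telemetry.current_opening(); print("opening",o)
    if o<.02: return False
    r.move_l(f(GOUT+.037,0),vel=.08); r.move_l(f(GOUT+.037,.065),vel=.15)
    print("opening",telemetry.current_opening(),telemetry.current_t()); return True
E
python3 - <<'E'
from h import *
if grasp('L'):
    t=tool(-.178,SL*0)
    r.move_to([.50,.165,.20],q(tool(-.178,np.radians(-5)))); im,k=snap("wrist","w5")
    rect("cassette_first_center","wrist",k,.009,[.628,.139]); rect("tray_floor","wrist",k,.012,[.57,.155])
    print(marks("cassette_first_center","wrist",4),marks("cassette_left_center","wrist",4),telemetry.current_t())
E
```

```text
opening 0.0252256350252375
opening 0.025457068328170296 15.9667
cassette_first_center no region
tray_floor no region
[([0.3836, 0.2404, 0.0077], 0.59), ([0.5939, -0.1412, -0.0019], 0.22)] [([0.5198, 0.1587, 0.1802], 0.76)] 17.2167
```

View pics/w5.png

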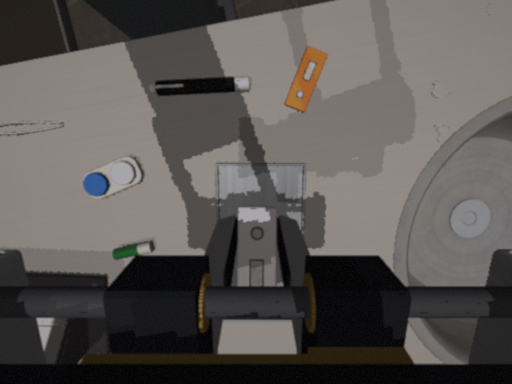

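The cassette is held straight, with its well at (257,233). The gripper hides the tray, so I'll check the first cassette's pose by overlaying its outline on the earlier clear view.

```bash
python3 - <<'E'
from h import *
k=vision.get_calibration("wrist"); T=fromq(telemetry.current_tool_rot()); p=np.array(telemetry.current_ee_pos())
cr=T.inv()*fromq(k['orientation']); cp=T.inv().apply(np.array(k['position'])-p)
t=tool(-.25,0); kk=dict(k); kk['position']=np.array([.53,.15,.28])+t.apply(cp); kk['orientation']=q(t*cr); print(np.round(kk['position'],3),np.round(kk['orientation'],3))
np.save("kw1.npy",kk,allow_pickle=True)
im=cv2.imread("pics/w1.png"); s=6
def outl(c,yaw,L,W,z): return np.array([[*(np.array(c)+R.from_euler('z',yaw).apply([a*L/2,b*W/2,0])[:2]),z] for a,b in ((1,1),(1,-1),(-1,-1),(-1,1))])
uv=project(outl([.6289,.1383],-.178,.07,.026,.009),kk); tr=project(outl([.5705,.155],-.178,.210,.110,.012),kk)
x0,y0=int(uv[:,0].mean())-55,int(uv[:,1].mean())-45
big=cv2.resize(im[y0:y0+80,x0:x0+110],None,fx=s,fy=s,interpolation=cv2.INTER_CUBIC)
g=cv2.cvtColor(im,cv2.COLOR_BGR2GRAY)
for P,c in ((uv,(0,0,255)),(tr,(0,255,0))): cv2.polylines(big,[np.round((P-[x0,y0]+.5)*s).astype(int)],True,c,1)
cv2.imwrite("pics/c1.png",big)
# automatic: bright blob -> rectangle on z=.009
m=np.zeros_like(g); m[y0:y0+80,x0:x0+110]=1
b=((g>165)&(m>0)).astype(np.uint8); n,l,st,_=cv2.connectedComponentsWithStats(b); print(st[1:][st[1:,4]>80])
E
```

```text
[0.459 0.168 0.434] [0.1   0.783 0.608 0.078]
[]
```

View pics/c1.png

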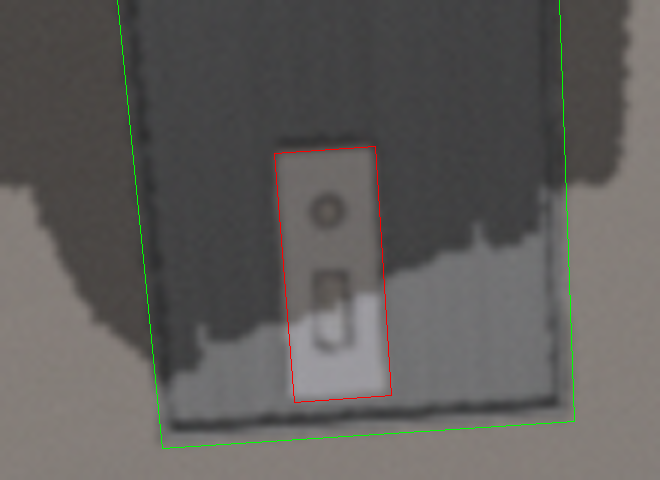

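The overlay fits to under 1 mm, with yaw closer to -0.186. Now I'll lay the left cassette.

```bash
cat >> h.py <<'E'
YR=-.186; C1=np.array([.6288,.1379,.003]); TH=np.arcsin(6/46.67)
def row(n): return C1+R.from_euler('z',YR).apply([-.0464*n,0,.00748])
def lay(n,dx=0.,dy=0.):
    cf=frame(YR,TH); t=tool(YR,TH-(SL-GP))
    tip=row(n)+R.from_euler('z',YR).apply([dx,dy,0])+cf.apply([-.020,0,-BELOW]); f=lambda u: tip_pose(tip+[0,0,u],t)
    r.move_to(f(.06),q(t)); r.move_l(f(.012),vel=.12); r.hold(.15)
    g=r.move_l(f(-.003),vel=.02,guard=2.5)
    e=(telemetry.current_ee_pos()-f(0))*1e3; print("contact",g,"err mm",e.round(1),np.round(telemetry.current_wrist_force(),1))
    r.hold(.1); gripper_to(.040,20); r.hold(.1)
    p=telemetry.current_ee_pos(); r.move_l(np.array(p)-t.apply([0,0,.07]),vel=.15); print(telemetry.current_t())
E
python3 - <<'E'
from h import *
lay(1)
r.move_to([.44,.165,.28],q(tool(YR,0))); im,k=snap("wrist","w6")
print(marks("cassette_first_center","wrist",4),"exp",row(1).round(4))
im=cv2.imread("pics/w6.png")
def outl(c,fr): return np.array([c+fr.apply([a*.035,b*.013,.003]) for a,b in ((1,1),(1,-1),(-1,-1),(-1,1))])
u1=project(outl(C1+[0,0,.003],frame(YR,0)),k); u2=project(outl(row(1),frame(YR,TH)),k); print(u1.mean(0),u2.mean(0))
x0,y0=(((u1.mean(0)+u2.mean(0))/2)-[60,70]).astype(int)
big=cv2.resize(im[y0:y0+130,x0:x0+120],None,fx=4.5,fy=4.5,interpolation=cv2.INTER_CUBIC)
both=big.copy()
for P,c in ((u1,(0,0,255)),(u2,(0,255,0))): cv2.polylines(both,[np.round((P-[x0,y0]+.5)*4.5).astype(int)],True,c,1)
cv2.imwrite("pics/c6.png",cv2.resize(np.hstack([big,both]),(800,int(800*big.shape[0]/big.shape[1]/2)),interpolation=cv2.INTER_AREA)); print(telemetry.current_t())
E
```

```text
contact True err mm [-0.1 -0.1  0.7] [-1.2 -0.3  4.5]
20.3417
[([0.3824, 0.2419, 0.0066], 0.8), ([0.6326, 0.1352, 0.0045], 0.63)] exp [0.5832 0.1465 0.0105]
[262.02293157 279.81896076] [262.19510181 255.36621542]
21.3333
```

View pics/c6.png

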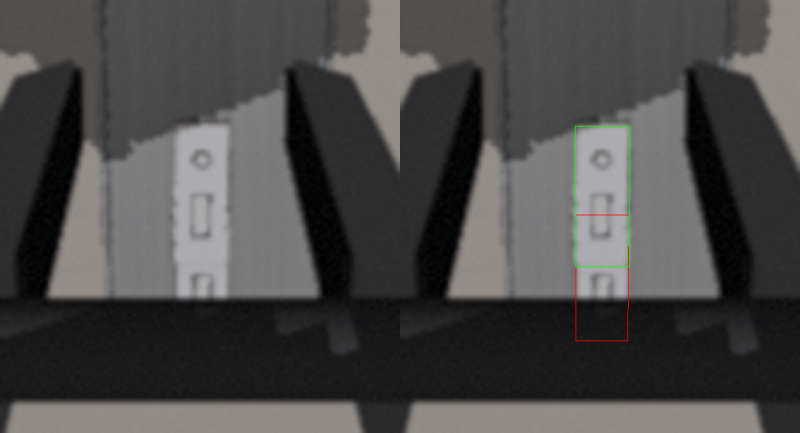

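The left cassette lies on the predicted outline, in line with the first and overlapping it by about a third. Now the right slide.

```bash
python3 - <<'E'
from h import *
t=tool(YAW,np.radians(27)); r.move_to([.47,0,.33],q(t))
push('R')
r.move_to([.475,-.17,.27],q(tool(YAW,np.radians(25))))
im,k=snap("wrist","w7")
for n in ("right_knob","cassette_right_center"): print(n,marks(n,"wrist"))
m=KN['R']+F.apply([-.0735,0,-.0425]); c=m+F.apply([-.01,0,.003]); print("expected centre",c.round(4))
im=cv2.imread("pics/w7.png"); P=np.array([m+F.apply([x,y,.006]) for x,y in ((-.045,-.013),(-.045,.013),(-.02,.013),(-.02,-.013))]); u=project(P,k)
x0,y0=(u.mean(0)-[70,50]).astype(int); b=cv2.resize(im[y0:y0+130,x0:x0+140],None,fx=4,fy=4,interpolation=cv2.INTER_CUBIC)
cv2.polylines(b,[np.round((u-[x0,y0]+.5)*4).astype(int)],True,(0,0,255),1); cv2.imwrite("pics/c7.png",b); print(telemetry.current_t())
E
```

```text
end False tip in slope frame (mm) [-30.7  -0.7  -3.9] F [17.2  8.2 -1.3] 26.0083
right_knob [([0.5895, -0.1826, 0.148], 0.45)]
cassette_right_center [([0.5428, -0.1687, 0.0644], 0.78)]
expected centre [ 0.5452 -0.17    0.0667]
27.625
```

View pics/c7.png

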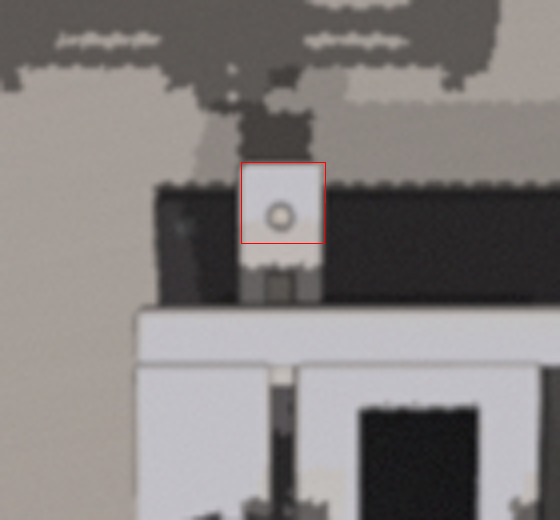

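The right cassette is out, within about 1 mm of the prediction. Now I'll take it and lay it.

```bash
python3 - <<'E'
from h import *
if grasp('R'):
    r.move_to([.44,.0,.22],q(tool(YR,0)))
    lay(2)
    r.move_to([.36,.10,.30],q(tool(YR,np.radians(20)))); im,k=snap("wrist","w8")
    print(marks("cassette_first_center","wrist",5),"exp",row(2).round(4))
    im=cv2.imread("pics/w8.png")
    def outl(c,fr): return np.array([c+fr.apply([a*.035,b*.013,.003]) for a,b in ((1,1),(1,-1),(-1,-1),(-1,1))])
    U=[project(outl(C1+[0,0,.003],frame(YR,0)),k)]+[project(outl(row(i),frame(YR,TH)),k) for i in (1,2)]
    print([u.mean(0).round() for u in U])
    x0,y0=np.maximum(U[1].mean(0)-[50,85],0).astype(int); b=cv2.resize(im[y0:y0+150,x0:x0+100],None,fx=4,fy=4,interpolation=cv2.INTER_CUBIC); o=b.copy()
    for P,c in zip(U,((0,0,255),(0,255,0),(255,0,0))): cv2.polylines(o,[np.round((P-[x0,y0]+.5)*4).astype(int)],True,c,1)
    cv2.imwrite("pics/c8.png",np.hstack([b,o])); print(telemetry.current_t())
E
```

```text
opening 0.02576395726641834
opening 0.025513441496984 31.5917
contact True err mm [-0.1  0.   0.7] [ 0.  -0.1  3.6]
35.8
[([0.405, -0.2724, 0.0031], 0.95), ([0.3824, 0.2415, 0.0065], 0.73)] exp [0.5376 0.1551 0.0105]
[array([302., 231.]), array([305., 213.]), array([307., 192.])]
36.9333
```

View pics/c8.png

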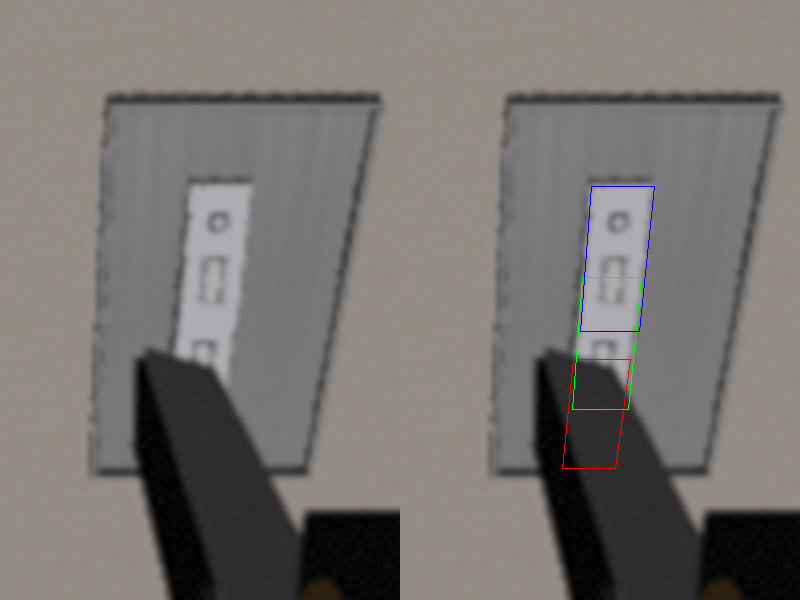

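The third cassette lies on its predicted outline to within about 1 mm. Last, I'll clear the arm and check the whole row and the slides.

```bash
python3 - <<'E'
from h import *
r.move_to([.25,-.02,.32],q(tool(YR,0)))
a,ka=snap("side","s9"); b,kb=snap("top","t9")
for n in ("left_knob","right_knob"): print(n,marks(n,"side"),marks(n,"top"))
for n in ("cassette_first_center",): print(n,marks(n,"side",6),marks(n,"top",6))
print([row(i).round(3) for i in (1,2)])
A=cv2.imread("pics/s9.png")[120:330,190:350]; B=cv2.imread("pics/t9.png")[100:275,120:370]
A=cv2.resize(A,(420,551),interpolation=cv2.INTER_CUBIC); B=cv2.resize(B,(380,266),interpolation=cv2.INTER_CUBIC)
C=np.zeros((551,800,3),np.uint8); C[:,:420]=A; C[:266,420:]=B
o=cv2.imread("pics/top0.png")[100:275,120:370]; C[285:551,420:]=cv2.resize(o,(380,266)); cv2.imwrite("pics/c9.png",C); print(telemetry.current_t())
E
```

```text
left_knob [([0.6094, -0.104, 0.1467], 0.4)] [([0.6127, -0.1004, 0.1479], 0.52)]
right_knob [([0.5918, -0.1814, 0.1467], 0.57)] [([0.5902, -0.1823, 0.1498], 0.49)]
cassette_first_center [([0.3831, 0.243, -0.0026], 0.7), ([0.5863, 0.1461, 0.0093], 0.59), ([0.4503, -0.0078, -0.0013], 0.56), ([0.6324, 0.1412, 0.0056], 0.53), ([0.4082, -0.2675, 0.0026], 0.42)] [([0.3821, 0.2432, 0.0014], 0.74), ([0.6277, 0.1393, 0.0048], 0.59), ([0.4061, -0.2723, 0.0041], 0.53)]
[array([0.583, 0.146, 0.01 ]), array([0.538, 0.155, 0.01 ])]
38.0417
```

View pics/c9.png

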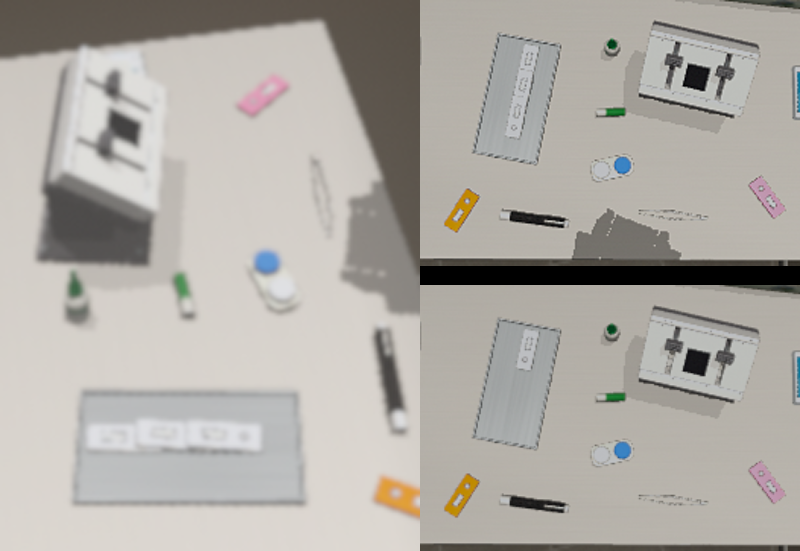

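The three cassettes form a straight overlapping row, both knobs are back at rest, and everything else is where it was. Handing in.

```bash
python3 -c "
from h import *
r.sign_off(); print(telemetry.current_t())"
```

```text
the job is handed in; nothing more can be done
the job is handed in; nothing more can be done
```

Both cassettes are on the tray in the row you asked for, and I handed the job in at about 38 s of the 72 s allowed. I pushed each slide to its stop, drew the cassette out with the tool tilted, and laid it down under a force guard, the left one first and then the right.

**Row:** Both cassettes lie within about 1 mm of the planned outlines, in line, each overlapping the one before by about a third. The last top and side views show all three in a straight row.

**Slides and surroundings:** Both knobs were back at rest. The first cassette, the orange and pink look-alikes and the bystanders showed no visible change from the starting pictures.

**Checks that disagreed:**
- **Push guard:** it never tripped on either push. I took the slides as fully pushed because the tip stalled at the expected place, about 45 mm of travel, and both cassettes then came out to the predicted spot.
- **Networks:** some position readings were 2–5 mm off my pixel measurements. I went with the pixels, and the grasps and contacts agreed with them.
- **Final look:** the network did not report the third cassette at all, and reported the second only in the side view. I checked both by eye and by outline overlay.

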